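Lock the filter hatch of the printing table's vacuum unit

TASK

The filter of the vacuum unit has been changed and its spring hatch stands ajar. With a fingertip in the slot of the round lock, push the hatch down shut on its gasket and, keeping it down, turn the lock a quarter turn clockwise to its stop, so that the hatch stays shut when you let go. Nothing needs to be gripped or lifted; leave the things lying about where they are.

Things in the scene. Friction and masses are not known exactly. Their poses are not given: they have to be found in the camera images.
- unit: Vacuum unit: white sheet-steel case 320 (x) by 400 (y) mm, flat deck 140 mm above the table; fixed, does not move. Origin: centre of its underside, at table height; x from its front (louvres, gauge) to its back, y to its left, z up. Right of the hatch (y below -70 mm) things up to 75 mm tall stand on the deck; 30 mm of bare deck lies left of the hatch.
- hinge (a point): Middle of the hatch's hinge line, which runs along this point's y axis, on the deck at x +110, y +50, z 145 mm of the unit; axes as the unit's. The hatch is a grey plate 230 (x) by 240 (y) by 4 mm; its free edge, 235 mm from the hinge, is at the unit's front side. Shut, its top face is 147 mm above the table.
- hatch (a joint): Angle of the hatch, rad: 0 shut on its gasket (hard stop), larger = free edge higher. Starts 0.2 to 0.4 open. A stiff spring hinge: let go unlocked, it rises from shut to about 0.2 by itself. Pressing it shut takes about 5 N at the lock.
- slot (a point): Centre of the slot's mouth, on the lock's axis; moves with hatch and lock. Lock: bare aluminium disc 74 mm across in the hatch, 2 mm proud, 175 mm from the hinge. Slot: straight recess across it, 66 long, 33 wide, 12 mm deep, ends closed, floor flat. Axes: y along the slot, z out of it (up when shut). Hatch shut, this point is at x -65, y +50, z 149 mm of the unit.
- lock (a joint): Turn of the lock, rad, growing clockwise seen from above: 0 undone, slot parallel to the hinge; 1.571 locked, hard stop, slot square to the hinge. Starts 0 to 0.3. Takes about 0.1 N m; stays where left. In the last third a cam under it passes below a keeper if the hatch is within 0.04 rad of shut, and draws it tight. Turned with the hatch up it blocks: turn back to 0 first.
- pigment_jar: Closed jar 60 mm across, 75 mm tall, standing on the deck right of the hatch. Origin: centre of its underside. To be left alone.
- tape_roll: Roll of blue tape, 92 mm across, 25 mm tall, lying on the deck right of the hatch. Origin: centre of its underside. To be left alone.
- squeegee: Wooden squeegee, 220 (y) by 100 (x) by 26 mm tall, lying on the table in front of the unit. Origin: underside, mid-length. To be left alone.
- old_filter: The dirty filter taken out, 130 (x) by 200 (y) by 45 mm tall, on the table left of the unit. Origin: centre of its underside. To be left alone.
- ink_knife: Ink spatula, 280 mm long, lying on the table right of the unit. Origin: underside, mid-length. To be left alone.
- ink_jar: Closed ink jar 72 mm across, 100 mm tall, on the table at the front right of the unit. Origin: centre of its underside. To be left alone.
- screwdriver: Screwdriver, 200 mm long, lying on the table right of the unit, outside the ink knife. Origin: underside, mid-length. To be left alone.

How it is judged:
By the outcome, as a careful person would: the job done as asked, in the order asked, and still so for the second after the job is handed in, with the robot touching nothing.
It also fails if it takes over 45 s, if anything falls off the work surface, if the arm or the gripper's body presses on something with over 40 N, if the wrist force passes 120 N, or if a joint passes its speed limit or range.

ROBOT

A 6-joint arm with a two-finger parallel gripper is mounted at the origin on the work surface. World frame = base frame: x ahead of the robot, y to its left, z up, the work surface at z = 0. Lengths are in m, angles in rad, forces in N, time in s.
With the tool pointing down it reaches from about 0.25 to 0.775 m from the base axis. Payload 8.9 kg.
Tool frame: the origin (TCP) lies midway between the tips of the shut fingers; the grasp point (between the pads) lies 19 mm behind it; z points along the fingers, y is the direction in which the jaws open and shut (so a half turn about z gives the same grasp; the last joint's range is limited). The gripper opens to 85 mm and grips with 20 to 120 N. Pads are 22 mm wide; open, the fingers measure 114 mm over their backs; the gripper's body (76 mm by 85 mm) begins 54 mm behind the grasp point. The pads swing forward as they close: fully open they stand 13 mm farther back than shut.
Start: joints at [1.038, 0.291, -0.153, 1.127, 0, 1.431], TCP at [0.201, 0.485, 0.202] pointing down, gripper open.
Joint ranges: [-2.52, 2.52], [-0.91, 1.74], [-1.3, 1.37], [-1.96, 2.02], [-1.52, 1.47], [-3.14, 3.14]. Speed limits (rad/s): [2.22, 2.22, 2.79, 3.14, 3.14, 3.14].

INTERFACE

Orientations are given as a unit quaternion [w, x, y, z].
In Python, from rig import robot gives the robot as it stands.
- The arm moves only by the tool step_arm, never from a script. Its argument "increments" is a list that holds one entry, the list of rows, each a list of 7 numbers: the gripper command: -1 is shut, 1 is fully open, values between are in proportion, then the shift along the world's x, y, z in mm, then the turn, a rotation vector about the world's x, y, z in degrees. In form: [[[grip, x, y, z, rx, ry, rz], ...]]. A call has 1 to 20 rows; each row shifts and turns the commanded pose from where the row before left it; what a row does not reach is not made up. A row lasts 1/12 s, in which the tool goes at most 41.7 mm and 7.16 degrees, less where a joint would pass 70% of its speed; a pose out of reach is approached as far as the arm can. A call is refused whole if a number of a shift passes 41.7 or a number of a turn 7.16, either way. A call with a gripper value outside its range is refused whole. The fingers move at their own pace and stop on an object; "grip_force" is the grip in N (left out, the last holds). Time passes only in rows, so rows that do not move let the fingers close. It gives the time, the measured TCP pose, the force and the opening at its end, in the units of the state.
- robot.sense(): the state, without advancing time (a new reading comes with each control period).
- robot.grab_frame(name): name is "side" or "top"; returns a dict with "pixels" (400x640x3 uint8, blue, green, red), "z_map" (400x640 float32, m along the optical axis (not along the pixel's ray), 0 where there is no reading), "fx", "fy", "cx", "cy" (pixels), "k1" (the pictures are not rectified: a ray, as slopes to the right and down, at radius r is drawn at 1 + k1 r^2 times it, then the intrinsics apply), "extrinsics" (4x4, takes a point from camera to world coordinates). Camera axes: x right, y down, z forward; pixel columns grow to the right and rows downward; lengths in m; the calibration is good to about 2 mm. A picture is of the moment at which its call begins.
- robot.hand_in(): hands the job in, once; it reports no verdict.
The state is a dict: "time": time; "joints": joint angles; "joint_vel": joint speeds; "joint_torque": joint torques, N m; "tcp_pos": TCP position; "eef_rot": TCP orientation; "force": force on the tool from outside, world axes, zero at the start; "moment": the same for the moment, N m; "opening": finger opening in m.
Only numpy, scipy, OpenCV 4.12 (cv2) and the standard library are available. Lean on these libraries where they do the work, as an engineer would, in place of code of your own. Each camera call takes 0.05 s, during which the arm holds its last target.

## Working session

There is one attempt and no reset: what is moved stays moved. The work goes in short steps, Python scripts to look and compute and a tool call to move; the robot and the scene stay as the last step left them, time stands still between calls to the robot, and variables do not carry over. Pictures are saved under pics/ and viewed, and the job is handed in when it is done.

Besides the shell and the picture viewer there is one more tool, called in YAML: its name, and indented under it one key for each argument. step_arm: Moves the arm, as the interface text tells. Its arguments: {"type":"object","properties":{"increments":{"type":"array"},"grip_force":{"type":"number"}},"required":["increments"]}

```bash
ls; mkdir -p pics; python3 - <<'E'
from rig import robot
import cv2,numpy as np,pickle
s=robot.sense(); print({k:np.round(v,3) for k,v in s.items()})
for n in("top","side"):
    f=robot.grab_frame(n); cv2.imwrite(f"pics/{n}0.png",f["pixels"]); pickle.dump(f,open(f"{n}0.pkl","wb"))
    print(n,f["fx"],f["fy"],f["cx"],f["cy"],f["k1"],np.round(f["extrinsics"],3))
E
```

```text
pics
{'time': np.float64(0.0), 'joints': array([ 1.038,  0.291, -0.154,  1.127,  0.   ,  1.432]), 'joint_vel': array([-0.001,  0.001, -0.   ,  0.001, -0.001, -0.   ]), 'joint_torque': array([-1.0000e-03, -5.3714e+01,  3.3137e+01,  1.6000e-02, -0.0000e+00,
       -0.0000e+00]), 'tcp_pos': array([0.201, 0.484, 0.201]), 'eef_rot': array([-0.   ,  0.196,  0.981, -0.001]), 'force': array([-0.157,  0.078, -0.389]), 'moment': array([-0.005,  0.009,  0.029]), 'opening': np.float64(0.085)}
top 494.9515157770498 494.9515157770498 312.92720364024393 200.6271662803981 -0.11016180434931225 [[-0.025 -0.989  0.148  0.352]
 [-1.     0.024 -0.009  0.06 ]
 [ 0.005 -0.148 -0.989  1.36 ]
 [ 0.     0.     0.     1.   ]]
side 515.259759594854 515.259759594854 311.8188392782582 201.62141950374297 0.0016418750147033057 [[ 0.805 -0.427  0.413 -0.078]
 [-0.594 -0.59   0.547 -0.772]
 [ 0.01  -0.685 -0.728  1.222]
 [ 0.     0.     0.     1.   ]]
```

View pics/top0.png

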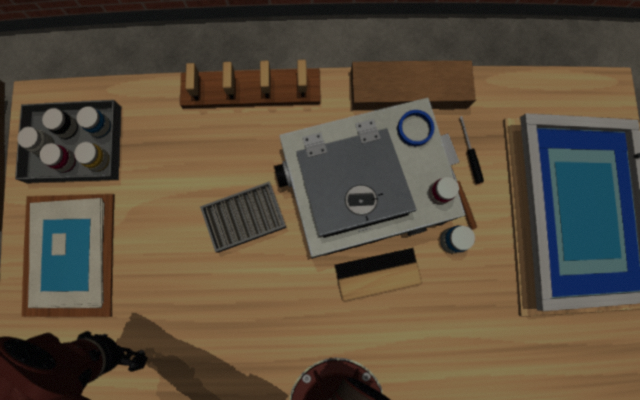

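View pics/side0.png

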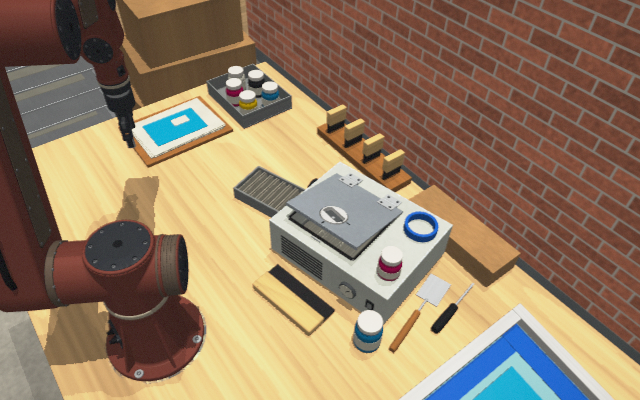

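The unit is centred near top-view pixel (370,180) and turned by about 15°. The hatch is ajar, with the lock disc at (361,200). Next I'll zoom in and measure the planes.

```bash
cat > h.py <<'E'
import numpy as np,cv2,pickle
def cloud(f):
    z=f["z_map"].astype(float);h,w=z.shape
    u,v=np.meshgrid(np.arange(w),np.arange(h))
    K=np.array([[f["fx"],0,f["cx"]],[0,f["fy"],f["cy"]],[0,0,1]])
    p=cv2.undistortPoints(np.stack([u,v],-1).reshape(-1,1,2).astype(float),K,np.array([f["k1"],0,0,0,0])).reshape(h,w,2)
    # iterative refinement
    d=np.stack([(u-f["cx"])/f["fx"],(v-f["cy"])/f["fy"]],-1)
    for _ in range(20): p=d/(1+f["k1"]*(p**2).sum(-1,keepdims=True))
    c=np.concatenate([p*z[...,None],z[...,None]],-1)
    E=f["extrinsics"]; P=c@E[:3,:3].T+E[:3,3]; P[z==0]=np.nan
    return P
def proj(f,X):
    E=np.linalg.inv(f["extrinsics"]); c=np.atleast_2d(X)@E[:3,:3].T+E[:3,3]
    s=c[:,:2]/c[:,2:]; s=s*(1+f["k1"]*(s**2).sum(1,keepdims=True))
    return s*f["fx"]+[f["cx"],f["cy"]]
E
python3 - <<'E'
from h import *
for n,(a,b,c,d) in {"top":(270,80,480,270),"side":(230,150,460,330)}.items():
    f=pickle.load(open(n+"0.pkl","rb"));P=cloud(f)
    cv2.imwrite(f"pics/{n}0z.png",cv2.resize(f["pixels"][b:d,a:c],None,fx=3,fy=3,interpolation=cv2.INTER_CUBIC)[:600,:800])
    if n=="top":
        for u,v in [(300,160),(295,140),(440,215),(330,160),(400,160),(330,215),(400,205),(361,200),(353,200),(370,190),(250,215),(370,280),(312,254),(283,135),(430,100),(463,215),(313,234),(413,213)]:
            print(u,v,np.round(P[v,u],4))
E
```

```text
300 160 [0.6365 0.0797 0.1503]
295 140 [0.6916 0.0915 0.1393]
440 215 [ 0.4902 -0.2673  0.1399]
330 160 [0.6331 0.0049 0.1572]
400 160 [ 0.6328 -0.1733  0.1415]
330 215 [0.4914 0.0105 0.1898]
400 205 [ 0.5104 -0.157   0.196 ]
361 200 [ 0.5276 -0.0663  0.1767]
353 200 [ 0.5289 -0.0473  0.1715]
370 190 [ 0.5495 -0.0876  0.1893]
250 215 [0.5149 0.2195 0.0367]
370 280 [ 0.3331 -0.0986  0.0236]
312 254 [0.4018 0.0555 0.144 ]
283 135 [0.7057 0.1219 0.1391]
430 100 [ 0.8158 -0.2792  0.0734]
463 215 [ 0.4883 -0.325   0.1432]
313 234 [0.4515 0.0518 0.1359]
413 213 [ 0.4975 -0.2     0.1361]
```

View pics/top0z.png

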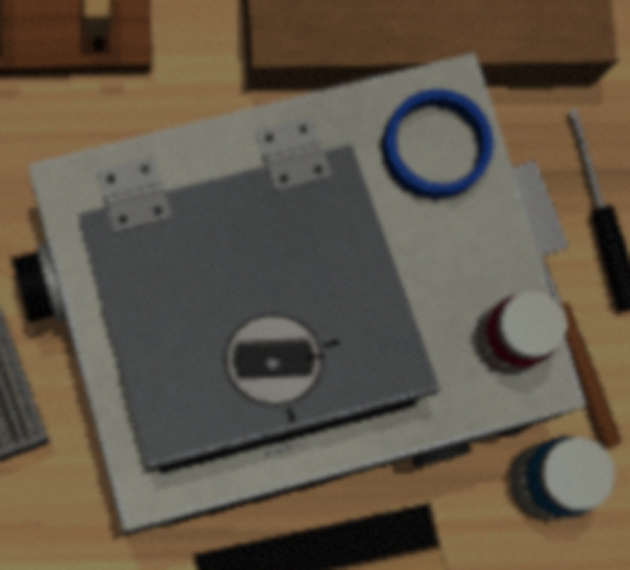

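View pics/side0z.png

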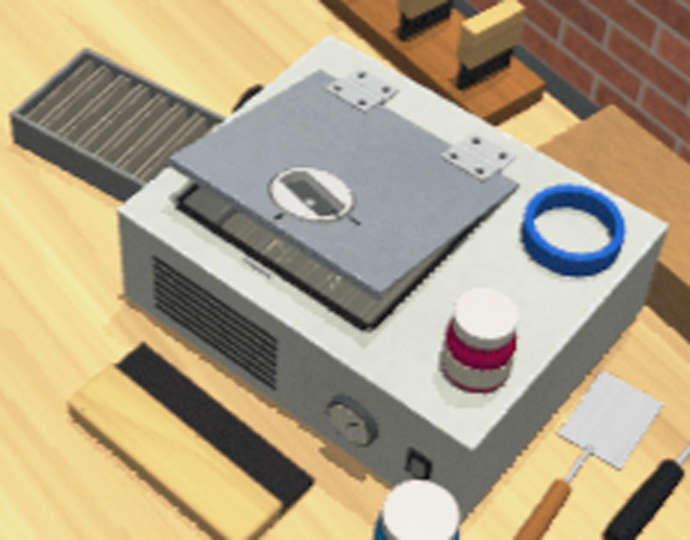

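```bash
python3 - <<'E'
from h import *
def ray(f,uv,plane_n,plane_d):
    K=np.array([[f["fx"],0,f["cx"]],[0,f["fy"],f["cy"]],[0,0,1]])
    d=(np.array(uv,float)-[f["cx"],f["cy"]])/f["fx"];p=d.copy()
    for _ in range(20): p=d/(1+f["k1"]*(p**2).sum(-1,keepdims=True))
    E=f["extrinsics"]; r=np.c_[p,np.ones(len(p))]@E[:3,:3].T; o=E[:3,3]
    t=(plane_d-o@plane_n)/(r@plane_n); return o+r*t[:,None]
C=np.array([[160,200],[160,-200],[-160,-200],[-160,200]])/1000
def fit(X):
    a,b=C-C.mean(0),X[:,:2]-X[:,:2].mean(0)
    th=np.arctan2((a[:,0]*b[:,1]-a[:,1]*b[:,0]).sum(),(a*b).sum())
    R=np.array([[np.cos(th),-np.sin(th)],[np.sin(th),np.cos(th)]])
    t=X[:,:2].mean(0); print("unit c",np.round(t,4),"yaw",np.degrees(th),"res mm",np.round((b-a@R.T)*1000,1).tolist())
    return t,th,R
ft=pickle.load(open("top0.pkl","rb"));fs=pickle.load(open("side0.pkl","rb"))
ut=np.array([[32,165],[475,55],[585,402],[122,530]])/3+[270,80]-1/3
us=np.array([[332,38],[666,227],[473,447],[121,210]])/3+[230,150]-1/3
n=np.array([0,0,1.])
for f,u in((ft,ut),(fs,us)):
    X=ray(f,u,n,.14); print(np.round(X,3).tolist()); t,th,R=fit(X)
    P=cloud(f); L=P.copy(); L[...,:2]=(P[...,:2]-t)@R
    m=(L[...,0]>-.09)&(L[...,0]<.07)&(abs(L[...,1]-.05)<.1)&(L[...,2]>.14)&(L[...,2]<.3)
    r=np.hypot(L[...,0]+.06,L[...,1]-.05); mp=m&(r>.055)
    q=L[mp];A=np.c_[q[:,:2],np.ones(len(q))]
    for _ in range(3):
        co=np.linalg.lstsq(A,q[:,2],rcond=None)[0];e=q[:,2]-A@co;k=abs(e)<.006;q,A=q[k],A[k]
    print("plane",co,"angle",np.arctan(-co[0]),"rms",e.std(),"z at hinge",co@[.11,.05,1])
    d=L[mp]; 
    md=(L[...,0]>.1)&(L[...,0]<.15)&(L[...,1]<-.1)|(abs(L[...,0])<.1)&(abs(L[...,1]+.09)<.01)
    print("deck z median",np.nanmedian(L[md][:,2]))
    # lock disc bright / slot dark
    g=cv2.cvtColor(f["pixels"],cv2.COLOR_BGR2GRAY)
    mm=m&(r<.05); b=mm&(g>120 if f is ft else mm&(g>200))
    print("n bright",b.sum())
    np.save("x.npy",co)
E
```

```text
[[0.706, 0.129, 0.14], [0.797, -0.257, 0.14], [0.492, -0.331, 0.14], [0.396, 0.06, 0.14]]
unit c [ 0.598  -0.0997] yaw 13.336003282384496 res mm [[-1.1, -3.2], [-2.5, 0.7], [3.5, 0.7], [0.2, 1.8]]
plane [-0.23036831 -0.00051522  0.17180237] angle 0.22641816270196433 rms 0.002132442247612876 z at hinge 0.146436098636768
deck z median 0.0009899147601735159
n bright 136
[[0.707, 0.124, 0.14], [0.797, -0.259, 0.14], [0.492, -0.331, 0.14], [0.4, 0.053, 0.14]]
unit c [ 0.599  -0.1034] yaw 13.183541206135036 res mm [[-1.9, -4.2], [-3.8, 2.2], [3.0, 3.5], [2.6, -1.5]]
plane [-0.22695832 -0.0006946   0.17231888] angle 0.22317761128324382 rms 0.0018548136268147202 z at hinge 0.14731873570230958
deck z median 0.0019132315963150681
n bright 147
```

```bash
cat >> h.py <<'E'
UC=np.array([.5985,-.1015]);YAW=np.radians(13.3)
RU=np.array([[np.cos(YAW),-np.sin(YAW),0],[np.sin(YAW),np.cos(YAW),0],[0,0,1]])
def u2w(X): return np.atleast_2d(X)@RU.T+[UC[0],UC[1],0]
def hatch_pts(s,y,a,h=.002):
    # s distance from hinge, y unit y, a angle, h above hatch mid-plane (top face=.002)
    return u2w(np.stack([.11-s*np.cos(a)+h*np.sin(a)*-1*-1,y+0*s,.145+s*np.sin(a)+h*np.cos(a)],-1))
def rect(f,a,h=.002,half=.06,px=.0002,s0=.175):
    n=int(2*half/px); i,j=np.meshgrid(np.arange(n),np.arange(n))
    y=.05-(i-n/2)*px; s=s0+(j-n/2)*px   # image down = towards front, right = unit -y
    uv=proj(f,hatch_pts(s.ravel(),y.ravel(),a,h)).reshape(n,n,2).astype(np.float32)
    return cv2.remap(f["pixels"],uv[...,0],uv[...,1],cv2.INTER_CUBIC)
E
python3 - <<'E'
from h import *
o=[]
for n in("top","side"):
    f=pickle.load(open(n+"0.pkl","rb")); im=rect(f,.225,.004)
    im=cv2.resize(im,(400,400)); 
    cv2.line(im,(200,0),(200,400),(0,0,255),1);cv2.line(im,(0,200),(400,200),(0,0,255),1)
    cv2.circle(im,(200,200),int(.037/.0003),(0,255,0),1)
    o.append(im)
cv2.imwrite("pics/rect0.png",np.hstack(o))
print(hatch_pts(np.array([.175]),np.array([.05]),.225,.004),hatch_pts(np.array([.175]),np.array([.05]),0,.004))
E
```

```text
[[ 0.5289021  -0.06657423  0.18794279]] [[ 0.52374089 -0.06779429  0.149     ]]
```

View pics/rect0.png

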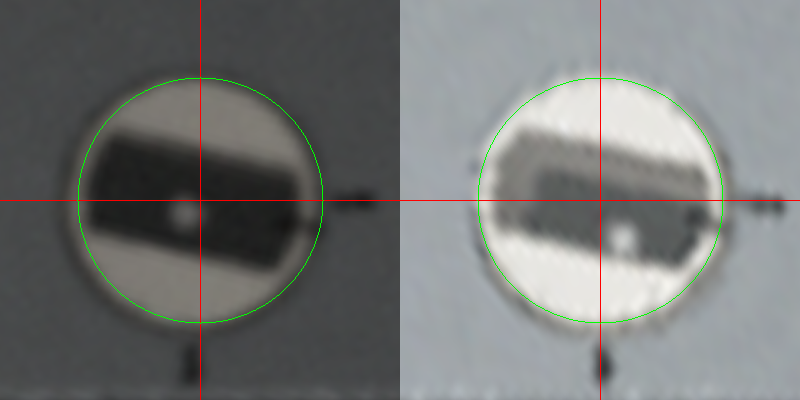

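The rectified view matches the model within about 1–2 mm:

| Item | Measured |
|---|---|
| Unit origin | (0.5985, -0.1015) |
| Unit yaw | 13.3° |
| Hatch angle | about 0.225 rad |
| Lock turn | about 14° clockwise (0.24 rad) |
| Slot mouth | (0.529, -0.067, 0.188) |

The slot lies nearly along world y. I'll move above it with the fingers about 24 mm apart along the slot.

step_arm:
  increments:
    - [[-0.44, 16.4, -27.6, 3, 0, 0, 1.1], [-0.44, 16.4, -27.6, 3, 0, 0, 1.1], [-0.44, 16.4, -27.6, 3, 0, 0, 1.1], [-0.44, 16.4, -27.6, 3, 0, 0, 1.1], [-0.44, 16.4, -27.6, 3, 0, 0, 1.1], [-0.44, 16.4, -27.6, 3, 0, 0, 1.1], [-0.44, 16.4, -27.6, 3, 0, 0, 1.1], [-0.44, 16.4, -27.6, 3, 0, 0, 1.1], [-0.44, 16.4, -27.6, 3, 0, 0, 1.1], [-0.44, 16.4, -27.6, 3, 0, 0, 1.1], [-0.44, 16.4, -27.6, 3, 0, 0, 1.1], [-0.44, 16.4, -27.6, 3, 0, 0, 1.1], [-0.44, 16.4, -27.6, 3, 0, 0, 1.1], [-0.44, 16.4, -27.6, 3, 0, 0, 1.1], [-0.44, 16.4, -27.6, 3, 0, 0, 1.1], [-0.44, 16.4, -27.6, 3, 0, 0, 1.1], [-0.44, 16.4, -27.6, 3, 0, 0, 1.1], [-0.44, 16.4, -27.6, 3, 0, 0, 1.1], [-0.44, 16.4, -27.6, 3, 0, 0, 1.1], [-0.44, 16.4, -27.6, 3, 0, 0, 1.1]]

```text
time: 1.77
tcp_pos: [0.5298, -0.0687, 0.2617]
eef_rot: [-0.0, 0.005, 1.0, 0.0]
force: [0.6, 0.5, 0.2]
opening: 0.0242
```

step_arm:
  increments:
    - [[-0.44, 0, 0, 0, 0, 0, 0], [-0.44, 0, 0, 0, 0, 0, 0], [-0.44, 0, 0, 0, 0, 0, 0]]

```text
time: 2.02
tcp_pos: [0.5289, -0.0669, 0.2613]
eef_rot: [-0.001, 0.005, 1.0, 0.0]
force: [-0.1, 0.7, -1.0]
opening: 0.0238
```

```bash
cat > look.py <<'E'
import sys
from rig import robot
from h import *
t=sys.argv[1]; s=robot.sense()
from scipy.spatial.transform import Rotation as Ro
q=s["eef_rot"];R=Ro.from_quat([*q[1:],q[0]]).as_matrix()
print("t",s["time"],"tcp",np.round(s["tcp_pos"],4),"yang",np.degrees(np.arctan2(R[1,1],R[0,1])).round(2),"z",R[:,2].round(3),"F",np.round(s["force"],1),"M",np.round(s["moment"],2),"op",s["opening"],"j",np.round(s["joints"],2))
o=[]
for n,(a,b,c,d) in {"top":(290,110,450,270),"side":(240,110,440,310)}.items():
    f=robot.grab_frame(n);pickle.dump(f,open(f"{n}_{t}.pkl","wb"))
    o.append(cv2.resize(f["pixels"][b:d,a:c],(400,400),interpolation=cv2.INTER_CUBIC))
cv2.imwrite(f"pics/{t}.png",np.hstack(o))
E
python3 look.py a1
```

```text
t 2.0167 tcp [ 0.5289 -0.0669  0.2613] yang 89.4 z [-0.001  0.001 -1.   ] F [-0.1  0.7 -1. ] M [-0.01  0.03  0.  ] op 0.023795235474859268 j [-0.26  0.28 -0.01  1.28  0.   -0.25]
```

View pics/a1.png

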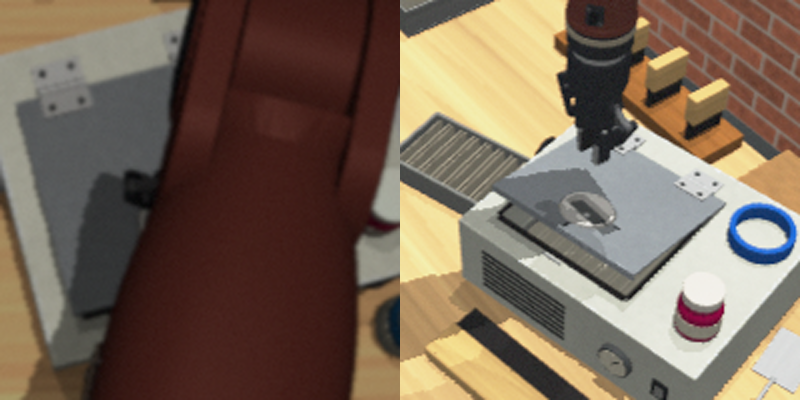

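The fingers are above the slot in the side view: tips at (600,155), slot at (588,208) in the picture. The top view is blocked by the arm. I'll go down to just above the mouth, then slowly in.

step_arm:
  increments:
    - [[-0.44, 0, 0, -15, 0, 0, 0], [-0.44, 0, 0, -15, 0, 0, 0], [-0.44, 0, 0, -15, 0, 0, 0], [-0.44, -0.5, 0, -12, 0, 0, 0], [-0.44, -0.5, 0, -9, 0, 0, 0], [-0.44, 0, 0, 0, 0, 0, 0], [-0.44, 0, 0, 0, 0, 0, 0]]

```text
time: 2.7
tcp_pos: [0.5281, -0.0666, 0.196]
eef_rot: [-0.0, 0.005, 1.0, 0.0]
force: [-0.5, -0.4, 1.3]
opening: 0.0239
```

```bash
sed -i 's/"side":(240,110,440,310)/"side":(290,160,390,260)/' look.py; python3 look.py a2
```

```text
t 2.7 tcp [ 0.5281 -0.0666  0.196 ] yang 89.48 z [-0.  0. -1.] F [-0.5 -0.4  1.3] M [ 0.06  0.02 -0.02] op 0.02387921588296047 j [-0.26  0.31 -0.14  1.12 -0.   -0.25]
```

View pics/a2.png

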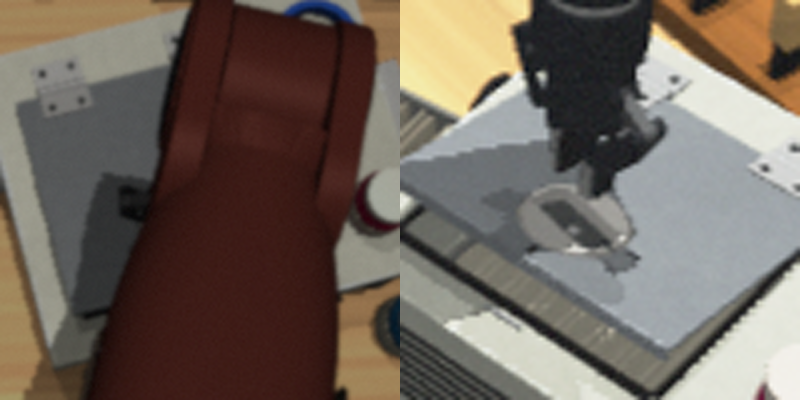

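```bash
python3 - <<'E'
from h import *
f=pickle.load(open("side_a2.pkl","rb"))
c=f["pixels"][160:260,290:390];im=cv2.resize(c,(600,600),interpolation=cv2.INTER_CUBIC)
def d(X,col):
    for u in (proj(f,X)-[290,160])*6+3: cv2.circle(im,tuple(int(v) for v in u),3,col,-1)
t=np.array([.5281,-.0666,.196])
d(t+np.array([[x,s*y,0.0] for x in(-.011,.011) for y in(.012,.0265) for s in(1,-1)]),(0,0,255))
a=.225; ph=.24
e=[]
for y,x in((.033,.0165),(.033,-.0165),(-.033,.0165),(-.033,-.0165)):
    # unit frame, rotate clockwise by ph
    ux=x*np.cos(ph)+y*np.sin(ph); uy=-x*np.sin(ph)+y*np.cos(ph)
    e.append(hatch_pts(np.array([.175-ux]),np.array([.05+uy]),a,.004)[0])
print(np.round(e,4)); d(np.array(e),(0,255,0)); d(t,(255,0,255))
cv2.imwrite("pics/a2b.png",im)
E
```

```text
[[ 0.5451 -0.0338  0.1826]
 [ 0.5129 -0.0334  0.1898]
 [ 0.5449 -0.0998  0.1861]
 [ 0.5127 -0.0993  0.1933]]
```

View pics/a2b.png

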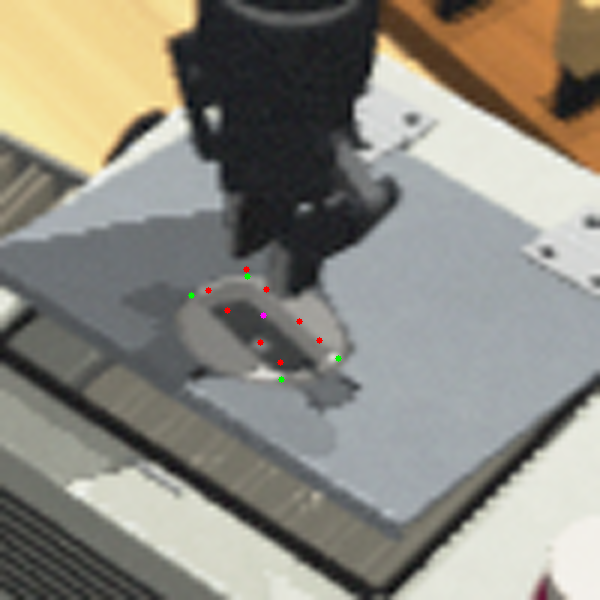

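```bash
python3 - <<'E'
from h import *
f=pickle.load(open("side_a2.pkl","rb"));P=cloud(f)
sub=P[160:230,300:370].reshape(-1,3); g=f["pixels"][160:230,300:370].reshape(-1,3).max(1)
L=sub-[.5281,-.0666,.196]
m=(abs(L[:,0])<.05)&(abs(L[:,1])<.05)&(L[:,2]>-.008)&(L[:,2]<.06)&(g<75)
for z in np.arange(-.008,.05,.004):
    q=L[m&(L[:,2]>=z)&(L[:,2]<z+.004)]
    if len(q): print(round(z*1000),len(q),"x",np.round(np.percentile(q[:,0],[0,50,100])*1000),"y",np.round(np.sort(q[:,1])*1000).astype(int).tolist())
for v in range(190,216,2):
    print(v,[ (int(1000*P[v,u,0]),int(1000*P[v,u,1]),int(1000*P[v,u,2])) for u in range(324,346,3)])
E
```

```text
-8 1 x [1. 1. 1.] y [-27]
-4 2 x [-44. -41. -39.] y [-11, -9]
0 3 x [-50. -47. -43.] y [-11, -10, -10]
24 1 x [2. 2. 2.] y [15]
28 3 x [1. 6. 9.] y [11, 12, 13]
32 4 x [-5. -0.  6.] y [11, 11, 12, 13]
36 10 x [-9.  3.  9.] y [-25, -24, -23, 10, 10, 11, 11, 11, 11, 12]
40 9 x [-6.  0.  6.] y [-26, -25, -24, -24, 10, 10, 12, 12, 12]
44 10 x [-10.  -2.   7.] y [-26, -23, -22, -19, 9, 9, 10, 10, 12, 12]
48 13 x [-7. -0.  7.] y [-29, -28, -26, -26, -26, -25, -25, -24, 9, 10, 10, 12, 13]
190 [(574, 34, 169), (516, -49, 273), (523, -53, 272), (510, -80, 302), (513, -88, 306), (522, -89, 302), (533, -88, 295), (540, -91, 293)]
192 [(569, 27, 170), (521, -44, 258), (524, -52, 263), (512, -78, 292), (513, -88, 300), (521, -91, 297), (529, -93, 294), (522, -112, 314)]
194 [(562, 18, 173), (521, -43, 250), (522, -54, 259), (530, -57, 257), (510, -92, 298), (523, -89, 287), (537, -85, 276), (517, -118, 315)]
196 [(557, 12, 174), (522, -42, 241), (520, -57, 255), (533, -54, 245), (517, -85, 280), (527, -85, 274), (531, -91, 277), (515, -120, 311)]
198 [(547, 0, 183), (523, -42, 233), (521, -56, 24
[... 519 characters left out ...]
[(528, -25, 184), (534, -30, 184), (544, -31, 179), (548, -39, 183), (518, -86, 243), (523, -92, 245), (533, -92, 239), (580, -53, 175)]
208 [(523, -31, 183), (534, -31, 177), (539, -37, 179), (543, -45, 183), (521, -82, 230), (526, -89, 233), (568, -54, 175), (577, -56, 171)]
210 [(521, -34, 179), (528, -38, 179), (537, -40, 175), (544, -44, 174), (547, -54, 181), (553, -59, 182), (560, -63, 180), (570, -65, 176)]
212 [(513, -44, 186), (527, -40, 173), (531, -48, 177), (540, -50, 173), (544, -58, 178), (547, -66, 183), (554, -71, 184), (560, -76, 184)]
214 [(506, -53, 190), (519, -50, 180), (526, -54, 178), (536, -56, 173), (541, -62, 176), (542, -73, 184), (552, -73, 178), (558, -80, 180)]
```

The tips look about 28 mm above the reported TCP, which doesn't match the stated geometry. I'll raise a little, shut the fingers, and see where the shut tips really are.

step_arm:
  increments:
    - [[-1, 0, 0, 10, 0, 0, 0], [-1, 0, 0, 10, 0, 0, 0], [-1, 0, 0, 0, 0, 0, 0], [-1, 0, 0, 0, 0, 0, 0], [-1, 0, 0, 0, 0, 0, 0], [-1, 0, 0, 0, 0, 0, 0]]

```text
time: 3.3
tcp_pos: [0.5283, -0.0672, 0.2157]
eef_rot: [-0.0, 0.005, 1.0, 0.0]
force: [0.7, 0.1, 0.2]
opening: -0.0003
```

```bash
python3 look.py a3; cat > tip.py <<'E'
import sys
from h import *
f=pickle.load(open(f"side_{sys.argv[1]}.pkl","rb"));P=cloud(f)
t=np.array(eval(sys.argv[2]))
L=P-t
m=(abs(L[...,0])<.03)&(abs(L[...,1])<.05)&(P[...,2]>.205)&(L[...,2]<.07)
for z in np.arange(-.008,.07,.004):
    q=L[m&(L[...,2]>=z)&(L[...,2]<z+.004)]
    if len(q): print(round(z*1000),len(q),"x",np.round(np.percentile(q[:,0],[0,50,100])*1000),"y",np.round(np.percentile(q[:,1],[0,50,100])*1000))
u=proj(f,t)[0];print("tcp px",u)
c=f["pixels"][160:260,290:390];im=cv2.resize(c,(600,600),interpolation=cv2.INTER_CUBIC)
cv2.circle(im,tuple(int(v) for v in (u-[290,160])*6+3),3,(255,0,255),-1);cv2.imwrite(f"pics/{sys.argv[1]}b.png",im)
E
python3 tip.py a3 "[.5281,-.0666,.216]"
```

```text
t 3.3 tcp [ 0.5283 -0.0672  0.2157] yang 89.43 z [-0.  0. -1.] F [0.7 0.1 0.2] M [-0.01  0.07  0.04] op -0.00033556305954103875 j [-0.26  0.3  -0.11  1.17  0.   -0.25]
28 1 x [-6. -6. -6.] y [-7. -7. -7.]
32 5 x [-10. -10.  -5.] y [-10.   1.   6.]
36 7 x [-12.  -6.   1.] y [-15. -10.  11.]
40 12 x [-13.  -6.   6.] y [-15. -10.  11.]
44 14 x [-12.  -7.   2.] y [-17.  -6.  12.]
48 12 x [-10.  -6.   6.] y [-18. -11.  12.]
52 9 x [-10.  -7.   4.] y [-17.  -8.  13.]
56 7 x [-11.  -8.  -6.] y [-14.  -7.  12.]
60 9 x [-12.  -8.  -5.] y [-18.  -8.   2.]
64 6 x [-10.  -8.  -6.] y [-17.   2.   6.]
68 1 x [-7. -7. -7.] y [-14. -14. -14.]
tcp px [333.73902151 207.06241967]
```

View pics/a3b.png

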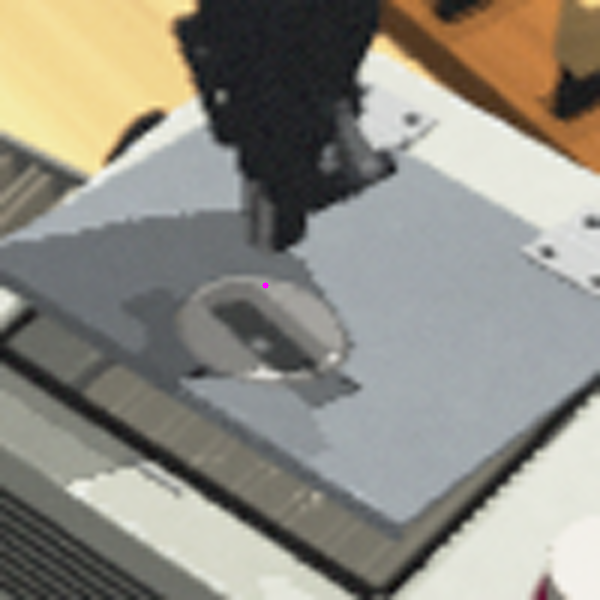

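```bash
python3 - <<'E'
from h import *
f=pickle.load(open("side0.pkl","rb"));P=cloud(f);t=np.array([.201,.485,.202])
print(proj(f,t)); L=P-t
m=(abs(L[...,0])<.08)&(abs(L[...,1])<.08)&(L[...,2]>-.05)&(L[...,2]<.1)
q=L[m];print(np.round(np.percentile(q[:,2],[0,1,5,20,50]),3)); v,u=np.nonzero(m);i=np.argsort(q[:,2])[:12]
for k in i: print(u[k],v[k],np.round(q[k],3),f["z_map"][v[k],u[k]])
f=pickle.load(open("top0.pkl","rb"));P=cloud(f);L=P-t;print(proj(f,t))
m=(abs(L[...,0])<.08)&(abs(L[...,1])<.08)&(L[...,2]>-.05)&(L[...,2]<.1)
q=L[m];print(np.round(np.percentile(q[:,2],[0,1,5,20,50]),3),np.round(q[np.argsort(q[:,2])[:8]],3))
f=pickle.load(open("side_a3.pkl","rb"))
cv2.imwrite("pics/a3c.png",cv2.resize(f["pixels"][100:220,270:400],None,fx=5,fy=5,interpolation=cv2.INTER_CUBIC))
E
```

```text
[[134.24373833 147.6373526 ]]
[0.04  0.043 0.046 0.055 0.071]
134 147 [-0.01  -0.046  0.04 ] 1.4869359
135 146 [-0.007 -0.048  0.043] 1.485211
133 147 [-0.014 -0.049  0.044] 1.4816556
134 127 [0.025 0.035 0.044] 1.5434871
131 147 [-0.018 -0.046  0.044] 1.4808557
135 145 [-0.006 -0.045  0.045] 1.4859644
133 127 [0.023 0.036 0.045] 1.542067
128 147 [-0.026 -0.043  0.046] 1.4784236
134 126 [0.027 0.037 0.046] 1.5440829
132 147 [-0.017 -0.05   0.046] 1.4784387
133 146 [-0.013 -0.049  0.047] 1.4798232
130 147 [-0.022 -0.048  0.047] 1.4764084
[[129.29378293 343.26169028]]
[0.042 0.046 0.05  0.065 0.092] [[-0.012 -0.049  0.042]
 [ 0.026  0.035  0.045]
 [-0.013 -0.048  0.046]
 [ 0.027  0.049  0.047]
 [-0.009 -0.051  0.047]
 [ 0.024  0.034  0.047]
 [-0.013 -0.051  0.048]
 [-0.006 -0.047  0.049]]
```

View pics/a3c.png

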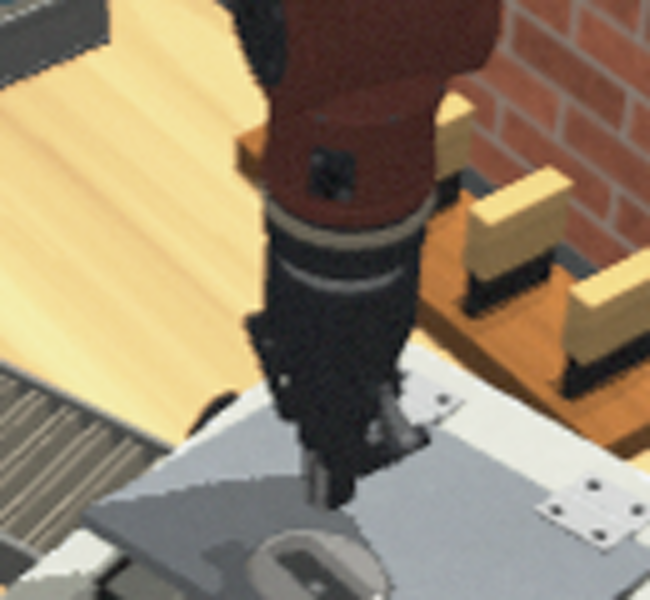

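In both cameras, shut or open, the real tips sit about 29 mm behind the reported TCP, and sideways they agree with it. So I'll use z_tip ≈ z_TCP + 0.029 and check it by force at contact. Next I reopen to 24 mm and go down.

step_arm:
  increments:
    - [[-0.44, 0, 0, 0, 0, 0, 0], [-0.44, 0, 0, -6, 0, 0, 0], [-0.44, 0, 0, -8, 0, 0, 0], [-0.44, 0, 0, -8, 0, 0, 0], [-0.44, 0, 0, -8, 0, 0, 0], [-0.44, 0, 0, -6, 0, 0, 0], [-0.44, 0, 0, -4, 0, 0, 0], [-0.44, 0, 0, -4, 0, 0, 0], [-0.44, 0, 0, -4, 0, 0, 0], [-0.44, 0, 0, -4, 0, 0, 0], [-0.44, 0, 0, -2, 0, 0, 0], [-0.44, 0, 0, 0, 0, 0, 0], [-0.44, 0, 0, 0, 0, 0, 0]]

```text
time: 4.48
tcp_pos: [0.5285, -0.0672, 0.1619]
eef_rot: [0.0, 0.005, 1.0, -0.0]
force: [0.3, -0.6, 0.5]
opening: 0.0241
```

```bash
python3 look.py a4; python3 tip.py a4 "[.5281,-.0666,.162]"|tail -1
```

```text
t 4.4833 tcp [ 0.5285 -0.0672  0.1619] yang 89.44 z [ 0. -0. -1.] F [ 0.3 -0.6  0.5] M [ 0.   -0.06 -0.  ] op 0.024100700130983754 j [-0.26  0.33 -0.2   1.04  0.   -0.25]
tcp px [332.92187073 220.44826795]
```

View pics/a4b.png

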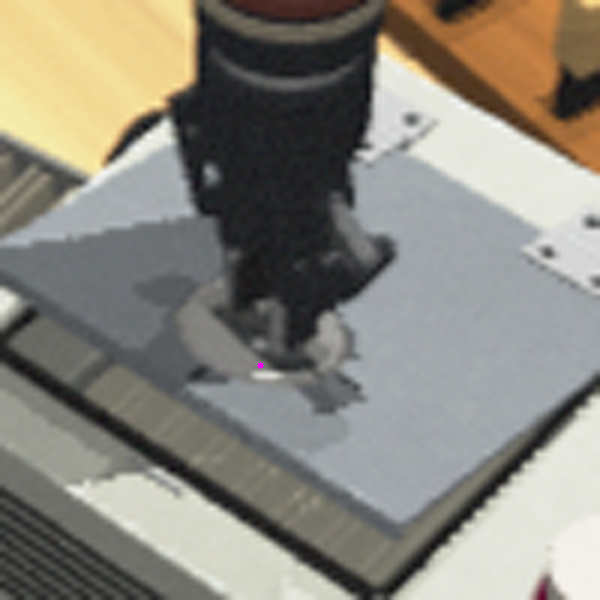

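No contact at TCP 0.162, so the tip offset holds. The tips stand at the slot mouth, within the slot outline (about (250,315) and (290,345)). Now I'll feel for the floor.

step_arm:
  increments:
    - [[-0.44, -0.3, 0, -2, 0, 0, 0], [-0.44, -0.3, 0, -2, 0, 0, 0], [-0.44, -0.3, 0, -2, 0, 0, 0], [-0.44, -0.3, 0, -2, 0, 0, 0], [-0.44, -0.3, 0, -2, 0, 0, 0], [-0.44, 0, 0, 0, 0, 0, 0]]

```text
time: 5.08
tcp_pos: [0.5266, -0.0671, 0.1513]
eef_rot: [-0.0, 0.005, 1.0, 0.0]
force: [-0.2, -0.3, -0.2]
opening: 0.0242
```

step_arm:
  increments:
    - [[-0.44, -0.2, 0, -1, 0, 0, 0], [-0.44, -0.2, 0, -1, 0, 0, 0], [-0.44, 0, 0, 0, 0, 0, 0]]

```text
time: 5.33
tcp_pos: [0.5265, -0.0672, 0.1497]
eef_rot: [-0.0, 0.005, 1.0, 0.0]
force: [-0.3, 0.2, -0.3]
opening: 0.0245
```

step_arm:
  increments:
    - [[-0.44, -0.2, 0, -1, 0, 0, 0], [-0.44, -0.2, 0, -1, 0, 0, 0], [-0.44, 0, 0, 0, 0, 0, 0]]

```text
time: 5.58
tcp_pos: [0.5263, -0.0673, 0.1479]
eef_rot: [0.0, 0.005, 1.0, -0.0]
force: [-0.2, -0.4, 2.5]
opening: 0.0237
```

```bash
python3 look.py a5; python3 tip.py a5 "[.5265,-.0666,.148]"|tail -1
```

```text
t 5.5833 tcp [ 0.5263 -0.0673  0.1479] yang 89.43 z [ 0. -0. -1.] F [-0.2 -0.4  2.5] M [-0.05 -0.05  0.05] op 0.023671148142676707 j [-0.26  0.34 -0.23  1.   -0.   -0.26]
tcp px [332.25935524 224.0560058 ]
```

View pics/a5b.png

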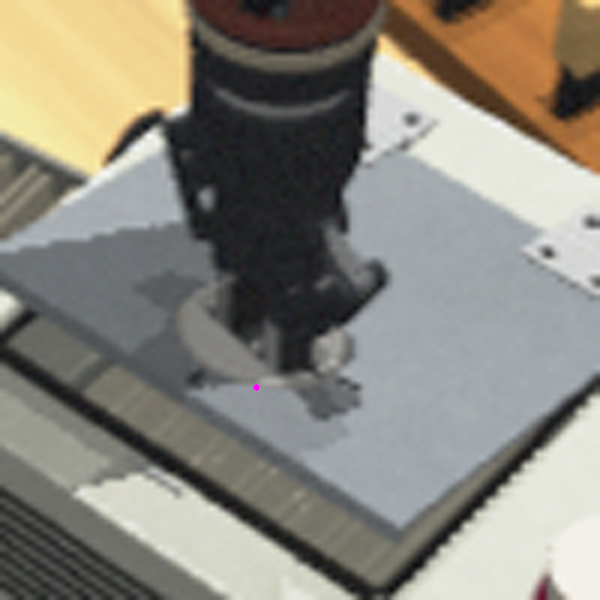

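Contact came at TCP z 0.148, as predicted, with the tips inside the slot at about (265,345). Now I'll press the hatch down along its arc.

step_arm:
  increments:
    - [[-0.44, -0.2, 0, -3, 0, 0, 0], [-0.44, -0.2, -0.1, -3, 0, 0, 0], [-0.44, -0.2, 0, -3, 0, 0, 0], [-0.44, -0.2, -0.1, -3, 0, 0, 0], [-0.44, -0.2, 0, -3, 0, 0, 0], [-0.44, -0.2, -0.1, -3, 0, 0, 0], [-0.44, -0.2, 0, -3, 0, 0, 0], [-0.44, -0.2, -0.1, -3, 0, 0, 0], [-0.44, -0.2, 0, -3, 0, 0, 0], [-0.44, -0.2, -0.1, -3, 0, 0, 0], [-0.44, 0, 0, 0, 0, 0, 0]]

```text
time: 6.6
tcp_pos: [0.5241, -0.0676, 0.1172]
eef_rot: [-0.0, 0.005, 1.0, 0.0]
force: [-0.1, -2.0, 1.9]
opening: 0.0241
```

step_arm:
  increments:
    - [[-0.44, -0.2, 0, -2, 0, 0, 0], [-0.44, -0.2, 0, -2, 0, 0, 0], [-0.44, 0, 0, -2, 0, 0, 0], [-0.44, 0, 0, 0, 0, 0, 0]]

```text
time: 6.93
tcp_pos: [0.5241, -0.0676, 0.1116]
eef_rot: [0.0, 0.005, 1.0, 0.0]
force: [1.5, -0.9, 1.4]
opening: 0.0239
```

step_arm:
  increments:
    - [[-0.44, 0, 0, -1, 0, 0, 0], [-0.44, 0, 0, -1, 0, 0, 0], [-0.44, 0, 0, -0.5, 0, 0, 0], [-0.44, 0, 0, 0, 0, 0, 0]]

```text
time: 7.27
tcp_pos: [0.5241, -0.0676, 0.1094]
eef_rot: [0.0, 0.005, 1.0, 0.0]
force: [2.0, 0.3, 2.6]
opening: 0.024
```

```bash
python3 look.py a6; python3 tip.py a6 "[.5237,-.0676,.112]"|tail -1
```

```text
t 7.2667 tcp [ 0.5241 -0.0676  0.1094] yang 89.44 z [ 0.001  0.    -1.   ] F [2.  0.3 2.6] M [ 0.01 -0.5   0.11] op 0.024009056947451313 j [-0.27  0.37 -0.3   0.9   0.   -0.26]
tcp px [331.18588541 233.12464632]
```

View pics/a6b.png

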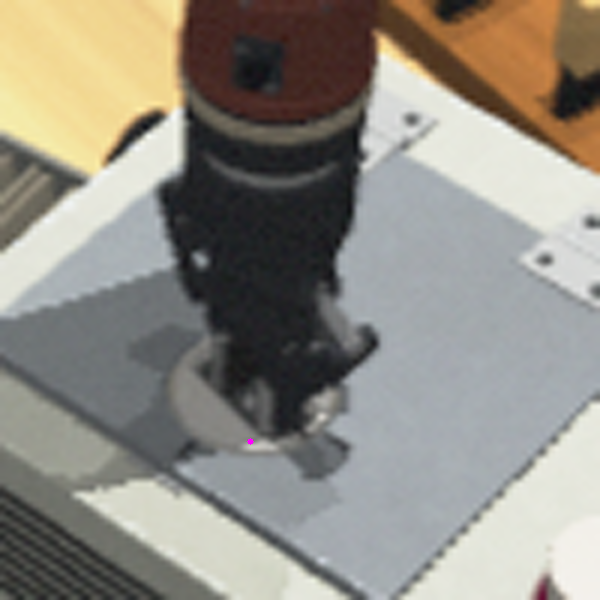

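step_arm:
  increments:
    - [[-0.44, 0, 0, -0.5, 0, 0, 0], [-0.44, 0, 0, -0.5, 0, 0, 0], [-0.44, 0, 0, -0.5, 0, 0, 0], [-0.44, 0, 0, 0, 0, 0, 0]]

```text
time: 7.7
tcp_pos: [0.5241, -0.0677, 0.1079]
eef_rot: [0.0, 0.005, 1.0, 0.0]
force: [3.1, 0.1, 3.4]
opening: 0.0238
```

step_arm:
  increments:
    - [[-0.44, 0, 0, -0.5, 0, 0, 0], [-0.44, 0, 0, -0.5, 0, 0, 0], [-0.44, 0, 0, 0, 0, 0, 0]]

```text
time: 7.95
tcp_pos: [0.5242, -0.0677, 0.1074]
eef_rot: [0.001, 0.005, 1.0, -0.0]
force: [1.6, 1.1, 10.2]
opening: 0.0236
```

```bash
cat > ang.py <<'E'
import sys
from h import *
f=pickle.load(open(f"side_{sys.argv[1]}.pkl","rb"));P=cloud(f)
L=(P-[*UC,0])@RU
m=(L[...,0]>-.12)&(L[...,0]<.08)&(abs(L[...,1]-.05)<.11)&(np.hypot(L[...,0]+.065,L[...,1]-.05)>.045)&(L[...,2]>.12)&(L[...,2]<.25)
q=L[m]
for _ in range(6):
    A=np.c_[q[:,:2],np.ones(len(q))];co=np.linalg.lstsq(A,q[:,2],rcond=None)[0];e=q[:,2]-A@co;q=q[abs(e)<max(.004,2*e.std()*.8)]
print("hatch angle",np.arctan(-co[0]),"z hinge",co@[.11,.05,1],"z lock",co@[-.065,.05,1],len(q))
E
python3 look.py a7; python3 ang.py a7; python3 ang.py a6;python3 ang.py a1
```

```text
t 7.95 tcp [ 0.5242 -0.0677  0.1074] yang 89.44 z [ 0.001 -0.    -1.   ] F [ 1.6  1.1 10.2] M [ 0.25 -0.37  0.04] op 0.023581827319584695 j [-0.27  0.37 -0.3   0.9   0.   -0.26]
hatch angle -0.0019412869991400471 z hinge 0.14729299521353933 z lock 0.14695326956192692 2443
hatch angle 0.009924473528284669 z hinge 0.14719655241019597 z lock 0.14893339230146982 2458
hatch angle 0.2230281552660982 z hinge 0.147284638299229 z lock 0.18697484233195852 2800
```

The hatch is shut: angle about 0, and the force rose to 10 N at the stop. Turning clockwise while holding it down.

step_arm:
  increments:
    - [[-0.44, 0, 0, -0.2, 0, 0, -2], [-0.44, 0, 0, 0, 0, 0, -3], [-0.44, 0, 0, 0, 0, 0, -3], [-0.44, 0, 0, 0, 0, 0, -3], [-0.44, 0, 0, 0, 0, 0, -3], [-0.44, 0, 0, 0, 0, 0, -3], [-0.44, 0, 0, 0, 0, 0, -3], [-0.44, 0, 0, 0, 0, 0, 0]]

```text
time: 8.72
tcp_pos: [0.5236, -0.0679, 0.1073]
eef_rot: [0.0, 0.18, 0.984, -0.0]
force: [-0.3, -0.5, 14.3]
opening: 0.0239
```

```bash
python3 look.py b1; python3 ang.py b1
```

```text
t 8.7167 tcp [ 0.5236 -0.0679  0.1073] yang 69.24 z [ 0.    -0.001 -1.   ] F [-0.3 -0.5 14.3] M [ 0.04  0.28 -0.13] op 0.023915216251220565 j [-0.27  0.37 -0.3   0.9  -0.    0.1 ]
hatch angle -0.00037103957276374034 z hinge 0.14700940947564342 z lock 0.14694447754743004 2637
```

View pics/b1.png

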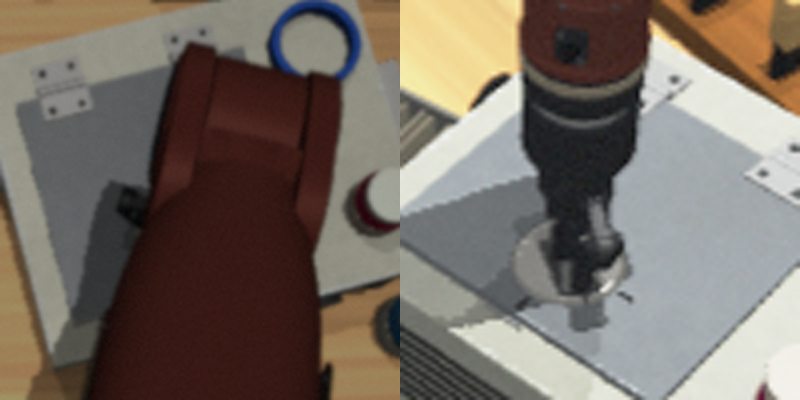

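step_arm:
  increments:
    - [[-0.44, 0, 0, 0, 0, 0, -3], [-0.44, 0, 0, 0, 0, 0, -3], [-0.44, 0, 0, 0, 0, 0, -3], [-0.44, 0, 0, 0, 0, 0, -3], [-0.44, 0, 0, 0, 0, 0, -3], [-0.44, 0, 0, 0, 0, 0, -3], [-0.44, 0, 0, 0, 0, 0, -3], [-0.44, 0, 0, 0, 0, 0, -3], [-0.44, 0, 0, 0, 0, 0, 0]]

```text
time: 9.57
tcp_pos: [0.5228, -0.068, 0.1073]
eef_rot: [-0.0, 0.381, 0.925, -0.001]
force: [-3.7, -1.1, 16.0]
opening: 0.0244
```

```bash
python3 look.py b2; python3 ang.py b2
```

```text
t 9.5667 tcp [ 0.5228 -0.068   0.1073] yang 45.24 z [-0.001 -0.001 -1.   ] F [-3.7 -1.1 16. ] M [-0.12  0.84 -0.12] op 0.024443793397554023 j [-0.27  0.37 -0.3   0.9  -0.    0.51]
hatch angle -0.0017926800145173865 z hinge 0.14723461129488133 z lock 0.14692089195627392 2649
```

View pics/b2.png

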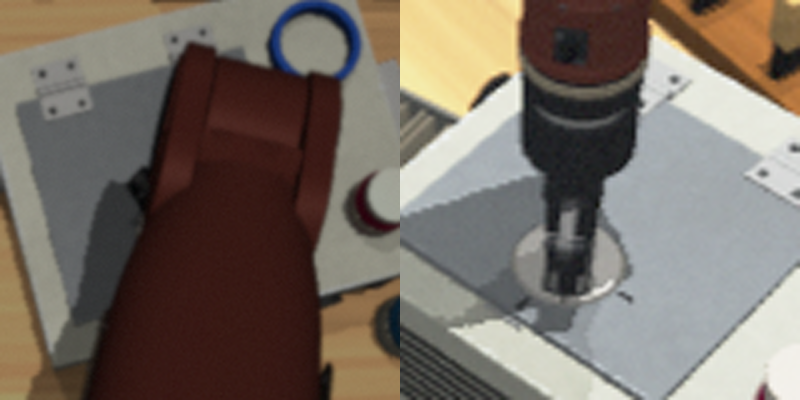

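step_arm:
  increments:
    - [[-0.44, 0, 0, 0, 0, 0, -3], [-0.44, 0, 0, 0, 0, 0, -3], [-0.44, 0, 0, 0, 0, 0, -3], [-0.44, 0, 0, 0, 0, 0, -3], [-0.44, 0, 0, 0, 0, 0, -3], [-0.44, 0, 0, 0, 0, 0, -3], [-0.44, 0, 0, 0, 0, 0, -3], [-0.44, 0, 0, 0, 0, 0, -3], [-0.44, 0, 0, 0, 0, 0, 0]]

```text
time: 10.42
tcp_pos: [0.5222, -0.0678, 0.1073]
eef_rot: [-0.001, 0.565, 0.825, -0.001]
force: [-7.1, 0.9, 19.2]
opening: 0.024
```

```bash
python3 look.py b3; python3 ang.py b3;python3 tip.py b3 "[.5237,-.0676,.107]"|tail -1
```

```text
t 10.4167 tcp [ 0.5222 -0.0678  0.1073] yang 21.24 z [-0.002 -0.001 -1.   ] F [-7.1  0.9 19.2] M [ 0.11  1.39 -0.07] op 0.02403759921327091 j [-0.27  0.37 -0.3   0.9  -0.    0.93]
hatch angle -0.0011738049624734068 z hinge 0.14713243103276497 z lock 0.14692701506999017 2573
tcp px [331.1186294  234.26616171]
```

View pics/b3b.png

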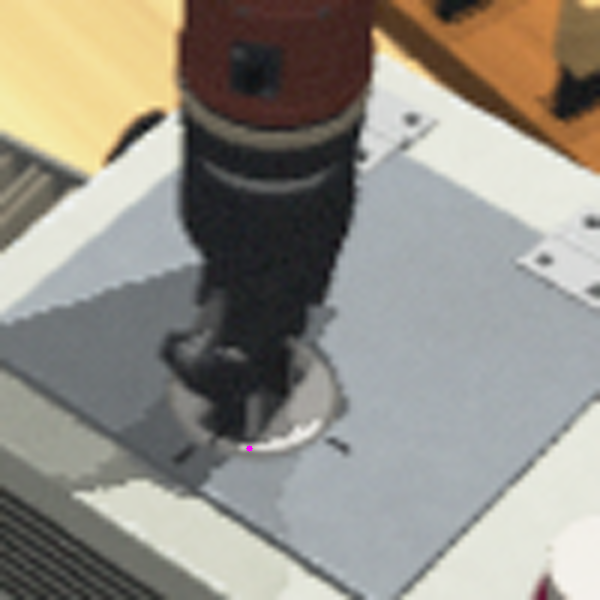

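step_arm:
  increments:
    - [[-0.44, -0.5, 0, 0, 0, 0, -3], [-0.44, -0.5, 0, 0, 0, 0, -3], [-0.44, 0, 0, 0, 0, 0, -3], [-0.44, 0, 0, 0, 0, 0, -3], [-0.44, 0, 0, 0, 0, 0, -3], [-0.44, 0, 0, 0, 0, 0, -2], [-0.44, 0, 0, 0, 0, 0, 0]]

```text
time: 11.1
tcp_pos: [0.5224, -0.0678, 0.1073]
eef_rot: [0.0, 0.68, 0.733, -0.0]
force: [-2.0, 0.9, 13.8]
opening: 0.0238
```

```bash
python3 look.py b4; python3 ang.py b4
```

```text
t 11.1 tcp [ 0.5224 -0.0678  0.1073] yang 4.31 z [-0. -0. -1.] F [-2.   0.9 13.8] M [ 0.12  0.38 -0.04] op 0.023801914481392884 j [-0.27  0.37 -0.31  0.9  -0.    1.23]
hatch angle -7.062871459463087e-05 z hinge 0.14710541793997167 z lock 0.14709305791489707 2402
```

step_arm:
  increments:
    - [[-0.44, 0, 0, 0, 0, 0, -2], [-0.44, 0, 0, 0, 0, 0, -2], [-0.44, 0, 0, 0, 0, 0, 0]]

```text
time: 11.45
tcp_pos: [0.5226, -0.0678, 0.1073]
eef_rot: [0.0, 0.705, 0.709, -0.0]
force: [-1.2, 0.5, 13.9]
opening: 0.0242
```

```bash
python3 look.py b5|cut -c1-200;python3 tip.py b5 "[.5237,-.0676,.107]"|tail -1
```

```text
t 11.45 tcp [ 0.5226 -0.0678  0.1073] yang 0.31 z [ 0. -0. -1.] F [-1.2  0.5 13.9] M [ 0.13  0.21 -0.  ] op 0.024201339650061802 j [-0.27  0.37 -0.31  0.9  -0.    1.3 ]
tcp px [331.1186294  234.26616171]
```

View pics/b5b.png

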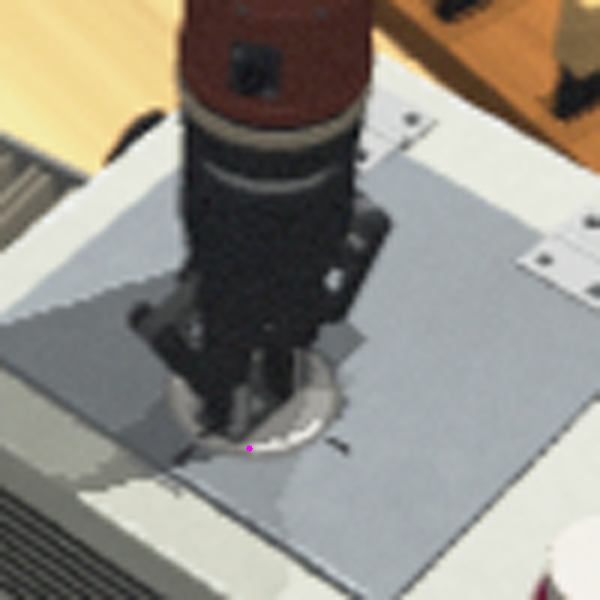

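step_arm:
  increments:
    - [[-0.44, 0, 0, 0, 0, 0, -2], [-0.44, 0, 0, 0, 0, 0, -2], [-0.44, 0, 0, 0, 0, 0, 0]]

```text
time: 11.8
tcp_pos: [0.5228, -0.0674, 0.1073]
eef_rot: [0.0, 0.729, 0.684, 0.0]
force: [0.0, 2.7, 13.0]
opening: 0.0239
```

```bash
python3 look.py b6|cut -c1-200
```

```text
t 11.8 tcp [ 0.5228 -0.0674  0.1073] yang -3.66 z [ 0.001  0.    -1.   ] F [ 0.   2.7 13. ] M [ 0.54 -0.08  0.14] op 0.02393551064064522 j [-0.27  0.37 -0.31  0.9   0.    1.37]
```

step_arm:
  increments:
    - [[-0.44, 0, 0, 0, 0, 0, -2], [-0.44, 0, 0, 0, 0, 0, -2], [-0.44, 0, 0, 0, 0, 0, 0]]

```text
time: 12.15
tcp_pos: [0.5232, -0.0665, 0.1073]
eef_rot: [-0.0, 0.753, 0.659, 0.001]
force: [1.2, 7.0, 13.2]
opening: 0.0239
```

```bash
python3 look.py b7|cut -c1-200;python3 tip.py b7 "[.5237,-.0676,.107]"|tail -1; python3 ang.py b7
```

```text
t 12.15 tcp [ 0.5232 -0.0665  0.1073] yang -7.62 z [ 0.001  0.002 -1.   ] F [ 1.2  7.  13.2] M [ 1.4  -0.46  0.16] op 0.023908136506983865 j [-0.27  0.37 -0.31  0.9   0.    1.44]
tcp px [331.1186294  234.26616171]
hatch angle -0.00034641185428836794 z hinge 0.14704260384418194 z lock 0.14698198176725658 2326
```

View pics/b7b.png

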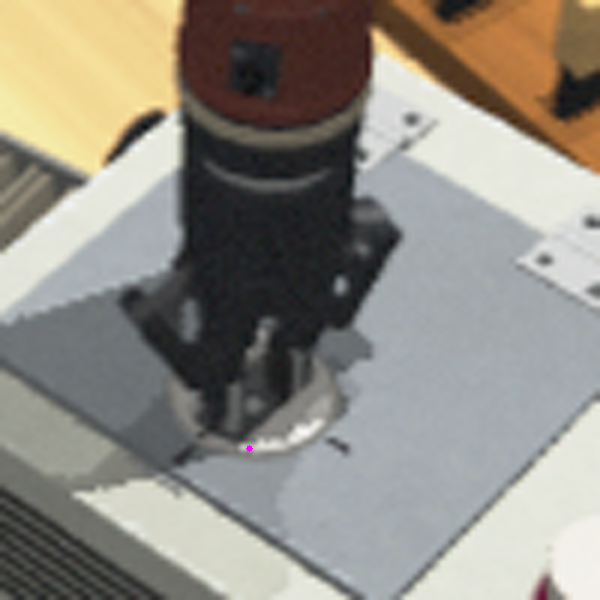

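step_arm:
  increments:
    - [[-0.44, 0, 0.7, 0, 0, 0, -2], [-0.44, 0, 0.7, 0, 0, 0, -2], [-0.44, 0, 0, 0, 0, 0, 0]]

```text
time: 12.5
tcp_pos: [0.5231, -0.0662, 0.1074]
eef_rot: [0.0, 0.775, 0.632, 0.0]
force: [0.6, 0.7, 12.9]
opening: 0.0243
```

```bash
python3 look.py b8|cut -c1-200
```

```text
t 12.5 tcp [ 0.5231 -0.0662  0.1074] yang -11.59 z [ 0.001 -0.001 -1.   ] F [ 0.6  0.7 12.9] M [ 0.15 -0.14  1.04] op 0.02432827128173762 j [-0.26  0.37 -0.31  0.9  -0.    1.51]
```

step_arm:
  increments:
    - [[-0.44, 0, 0, 0, 0, 0, -2], [-0.44, 0, 0, 0, 0, 0, -2], [-0.44, 0, 0, 0, 0, 0, 0]]

```text
time: 12.85
tcp_pos: [0.5235, -0.0661, 0.1075]
eef_rot: [0.001, 0.796, 0.605, 0.001]
force: [1.7, 0.6, 10.9]
opening: 0.0239
```

```bash
python3 look.py b9|cut -c1-200;python3 tip.py b9 "[.5237,-.0676,.107]"|tail -1; python3 ang.py b9
```

```text
t 12.85 tcp [ 0.5235 -0.0661  0.1075] yang -15.48 z [ 0.002 -0.    -1.   ] F [ 1.7  0.6 10.9] M [ 0.27 -0.43  2.29] op 0.023930213166343917 j [-0.26  0.37 -0.31  0.9   0.    1.58]
tcp px [331.1186294  234.26616171]
hatch angle 0.0006082728940619083 z hinge 0.1470127940366523 z lock 0.14711924180624153 2251
```

View pics/b9b.png

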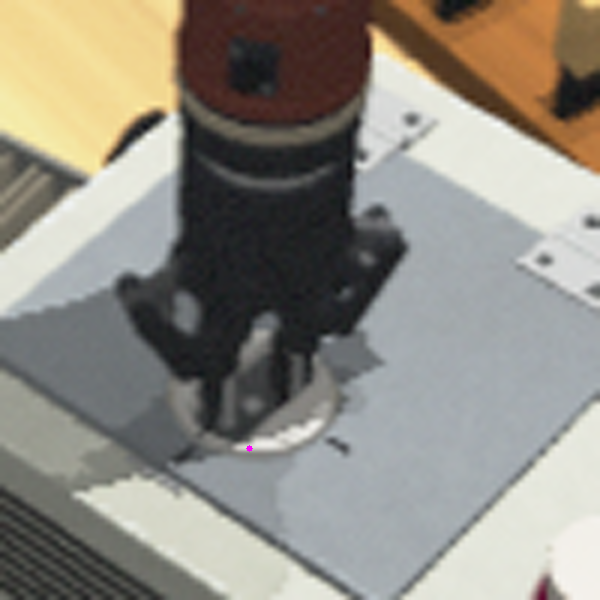

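Mz jumped to about 2.3 N m with the slot no longer moving, which is the hard stop. I'll turn the tool back within its slack so it doesn't touch the slot walls, then lift out.

step_arm:
  increments:
    - [[-0.44, 0, 0, 0, 0, 0, 4], [-0.44, 0, 0, 0, 0, 0, 4], [-0.44, 0, 0, 0, 0, 0, 4], [-0.44, 0, 0, 0, 0, 0, 4], [-0.44, 0, 0, 0, 0, 0, 4], [-0.44, 0, 0, 0, 0, 0, 4], [-0.44, 0, 0, 0, 0, 0, 0]]

```text
time: 13.53
tcp_pos: [0.5233, -0.0661, 0.1074]
eef_rot: [0.0, 0.651, 0.759, 0.001]
force: [1.3, 0.8, 11.8]
opening: 0.024
```

step_arm:
  increments:
    - [[-0.44, 0, 0, 1, 0, 0, 0], [-0.44, 0, 0, 2, 0, 0, 0], [-0.44, 0, 0, 3, 0, 0, 0], [-0.44, 0, 0, 3, 0, 0, 0], [-0.44, 0, 0, 4, 0, 0, 0], [-0.44, 0, 0, 8, 0, 0, 0], [-0.44, 0, 0, 15, 0, 0, 0], [-0.44, 0, 0, 20, 0, 0, 0], [-0.44, 0, 0, 20, 0, 0, 0], [-0.44, 0, 0, 20, 0, 0, 0], [-0.44, 0, 0, 0, 0, 0, 0]]

```text
time: 14.45
tcp_pos: [0.524, -0.0665, 0.2067]
eef_rot: [0.002, 0.653, 0.757, 0.001]
force: [-0.1, 0.4, 1.4]
opening: 0.0239
```

```bash
python3 look.py c1|cut -c1-200; python3 ang.py c1;python3 tip.py c1 "[.5237,-.0676,.107]"|tail -1
python3 - <<'E'
from h import *
f=pickle.load(open("side_c1.pkl","rb"));im=rect(f,0,.004);im=cv2.resize(im,(400,400));cv2.line(im,(200,0),(200,400),(0,0,255),1)
c=cv2.resize(cv2.imread("pics/c1b.png"),(400,400));cv2.imwrite("pics/c1r.png",np.hstack([im,c]))
E
```

```text
t 14.45 tcp [ 0.524  -0.0665  0.2067] yang 8.44 z [ 0.004 -0.001 -1.   ] F [-0.1  0.4  1.4] M [ 0.02 -0.    0.  ] op 0.02391507777960287 j [-0.26  0.29 -0.14  1.14  0.    1.16]
hatch angle 0.012598197339628288 z hinge 0.1470873093097475 z lock 0.14929211049011168 2815
tcp px [331.1186294  234.26616171]
```

View pics/c1r.png

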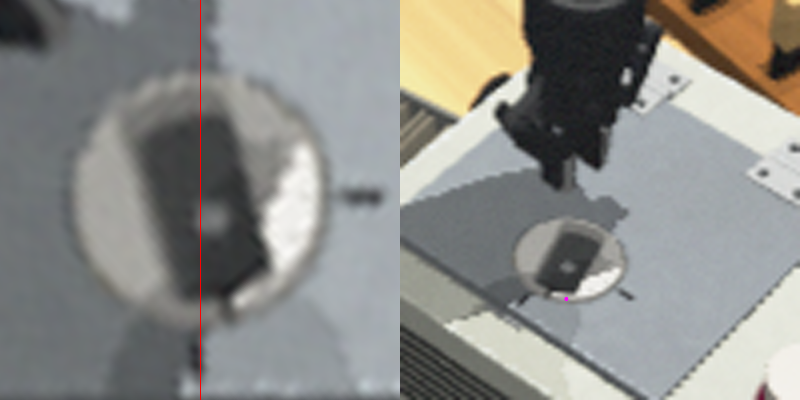

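```bash
python3 - <<'E'
from h import *
o=[]
for t in("b5","b9"):
    f=pickle.load(open(f"side_{t}.pkl","rb"));im=cv2.resize(rect(f,0,.004),(400,400));cv2.line(im,(200,0),(200,400),(0,0,255),1);o.append(im)
cv2.imwrite("pics/bb.png",np.hstack(o))
E
```

```text
(no output)
```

View pics/bb.png

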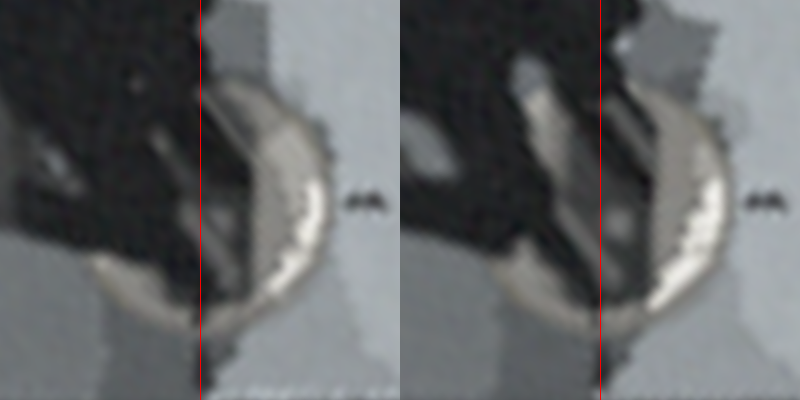

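Before I turned back (right half, b9) the slot was square at its stop. My turn back, still pressing at 12 N, dragged the lock back about 16°. The hatch has stayed nearly down (0.013 rad). I'll redo the turn and this time lift out straight without turning back.

step_arm:
  increments:
    - [[-0.44, 0, 0, -20, 0, 0, 1], [-0.44, 0, 0, -20, 0, 0, 1], [-0.44, 0, 0, -20, 0, 0, 2], [-0.44, 0, 0, -12, 0, 0, 2], [-0.44, 0, 0, -6, 0, 0, 2], [-0.44, 0, 0, -4, 0, 0, 0], [-0.44, 0, 0, -4, 0, 0, 0], [-0.44, 0, 0, -4, 0, 0, 0], [-0.44, 0, 0, -2, 0, 0, 0], [-0.44, 0, 0, 0, 0, 0, 0]]

```text
time: 15.38
tcp_pos: [0.5225, -0.0662, 0.1103]
eef_rot: [-0.0, 0.599, 0.801, -0.0]
force: [-0.4, -0.0, -0.1]
opening: 0.0236
```

step_arm:
  increments:
    - [[-0.44, 0, 0, -2, 0, 0, 0], [-0.44, 0, 0, -1, 0, 0, 0], [-0.44, 0, 0, -0.5, 0, 0, 0], [-0.44, 0, 0, -0.5, 0, 0, 0], [-0.44, 0, 0, 0, 0, 0, 0]]

```text
time: 15.8
tcp_pos: [0.523, -0.0663, 0.1074]
eef_rot: [0.0, 0.599, 0.801, 0.0]
force: [-1.7, 1.2, 9.0]
opening: 0.0236
```

```bash
python3 look.py d1|cut -c1-200; python3 ang.py d1
python3 - <<'E'
from h import *
f=pickle.load(open("side_d1.pkl","rb"));im=cv2.resize(rect(f,0,.004),(400,400));cv2.line(im,(200,0),(200,400),(0,0,255),1);cv2.imwrite("pics/d1r.png",im)
E
```

```text
t 15.8 tcp [ 0.523  -0.0663  0.1074] yang 16.44 z [ 0.001 -0.    -1.   ] F [-1.7  1.2  9. ] M [ 0.21  0.59 -0.  ] op 0.02357689459947803 j [-0.26  0.37 -0.31  0.9   0.    1.02]
hatch angle -0.0006483722548555682 z hinge 0.1470533412069309 z lock 0.1469398760464314 2530
```

View pics/d1r.png

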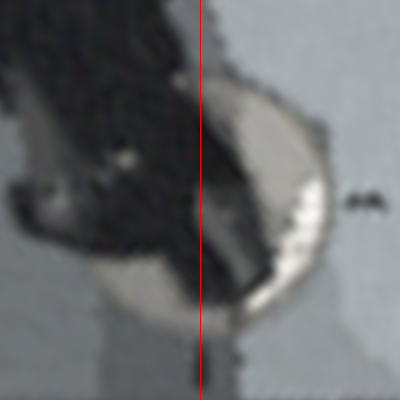

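The fingers are back in the slot and the hatch is shut at 9 N. Turning clockwise again to the stop.

step_arm:
  increments:
    - [[-0.44, 0, 0, -0.2, 0, 0, -3], [-0.44, 0, 0, 0, 0, 0, -3], [-0.44, 0, 0, 0, 0, 0, -3], [-0.44, 0, 0, 0, 0, 0, -3], [-0.44, 0, 0, 0, 0, 0, -3], [-0.44, 0, 0, 0, 0, 0, -3], [-0.44, 0, 0, 0, 0, 0, -3], [-0.44, 0, 0, 0, 0, 0, -3], [-0.44, 0, 0, 0, 0, 0, -2], [-0.44, 0, 0, 0, 0, 0, 0]]

```text
time: 16.73
tcp_pos: [0.524, -0.0661, 0.1074]
eef_rot: [0.001, 0.764, 0.645, 0.001]
force: [0.4, 2.0, 8.5]
opening: 0.0238
```

```bash
python3 look.py d2|cut -c1-200
```

```text
t 16.7333 tcp [ 0.524  -0.0661  0.1074] yang -9.63 z [ 0.003  0.    -1.   ] F [0.4 2.  8.5] M [ 0.54 -0.04  0.54] op 0.023842543288083908 j [-0.26  0.37 -0.31  0.9   0.    1.47]
```

step_arm:
  increments:
    - [[-0.44, 0, 0, 0, 0, 0, -2], [-0.44, 0, 0, 0, 0, 0, -1], [-0.44, 0, 0, 0, 0, 0, 0]]

```text
time: 17.08
tcp_pos: [0.5246, -0.066, 0.1075]
eef_rot: [0.001, 0.78, 0.626, 0.002]
force: [2.4, 3.6, 6.8]
opening: 0.024
```

```bash
python3 look.py d3|cut -c1-200; python3 ang.py d3
python3 - <<'E'
from h import *
f=pickle.load(open("side_d3.pkl","rb"));im=cv2.resize(rect(f,0,.004),(400,400));cv2.line(im,(200,0),(200,400),(0,0,255),1);cv2.imwrite("pics/d3r.png",im)
E
```

```text
t 17.0833 tcp [ 0.5246 -0.066   0.1075] yang -12.51 z [ 0.004  0.    -1.   ] F [2.4 3.6 6.8] M [ 0.59 -0.37  1.18] op 0.024045661853489882 j [-0.26  0.37 -0.31  0.89  0.    1.52]
hatch angle -0.0009176886963151568 z hinge 0.14720046213573382 z lock 0.14703986656879667 2293
```

View pics/d3r.png

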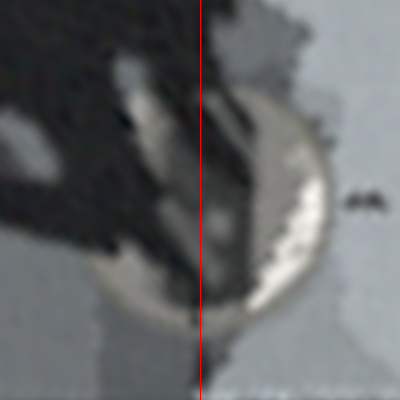

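The slot's edge is square again (vertical in the picture) and Mz is 1.2 N m, so it's at the stop. Lifting straight out with no turn back.

step_arm:
  increments:
    - [[-0.44, 0, 0, 1, 0, 0, 0], [-0.44, 0, 0, 1, 0, 0, 0], [-0.44, 0, 0, 2, 0, 0, 0], [-0.44, 0, 0, 3, 0, 0, 0], [-0.44, 0, 0, 4, 0, 0, 0], [-0.44, 0, 0, 4, 0, 0, 0], [-0.44, 0, 0, 8, 0, 0, 0], [-0.44, 0, 0, 15, 0, 0, 0], [-0.44, 0, 0, 20, 0, 0, 0], [-0.44, 0, 0, 20, 0, 0, 0], [-0.44, 0, 0, 20, 0, 0, 0], [-0.44, 0, 0, 0, 0, 0, 0]]

```text
time: 18.18
tcp_pos: [0.5249, -0.0669, 0.2093]
eef_rot: [0.003, 0.78, 0.625, 0.002]
force: [0.5, -0.7, 0.5]
opening: 0.0239
```

step_arm:
  increments:
    - [[-0.44, -15, 10, 20, 0, 0, 0], [-0.44, -20, 20, 20, 0, 0, 0], [-0.44, -20, 25, 15, 0, 0, 0], [-0.44, -20, 30, 0, 0, 0, 0], [-0.44, -20, 30, 0, 0, 0, 0], [-0.44, -20, 30, 0, 0, 0, 0], [-0.44, -20, 30, 0, 0, 0, 0], [-0.44, -15, 30, 0, 0, 0, 0], [-0.44, 0, 30, 0, 0, 0, 0], [-0.44, 0, 30, 0, 0, 0, 0], [-0.44, 0, 20, 0, 0, 0, 0], [-0.44, 0, 0, 0, 0, 0, 0], [-0.44, 0, 0, 0, 0, 0, 0]]

```text
time: 19.27
tcp_pos: [0.3724, 0.2193, 0.2597]
eef_rot: [0.0, 0.78, 0.626, 0.0]
force: [0.3, -0.3, -0.6]
opening: 0.0236
```

```bash
python3 look.py e1|cut -c1-200; python3 ang.py e1
python3 - <<'E'
from h import *
o=[]
for n in("top","side"):
    f=pickle.load(open(f"{n}_e1.pkl","rb"));im=cv2.resize(rect(f,0,.004),(400,400));cv2.line(im,(200,0),(200,400),(0,0,255),1);o.append(im)
    cv2.imwrite(f"pics/{n}_e1.png",f["pixels"])
cv2.imwrite("pics/e1r.png",np.hstack(o))
E
```

```text
t 19.2667 tcp [0.3724 0.2193 0.2597] yang -12.44 z [ 0. -0. -1.] F [ 0.3 -0.3 -0.6] M [0.01 0.03 0.  ] op 0.023603955512520546 j [ 0.36  0.08 -0.26  1.23 -0.    2.15]
hatch angle 0.006293759850894425 z hinge 0.14706720481114555 z lock 0.14816862732805788 3270
```

View pics/e1r.png

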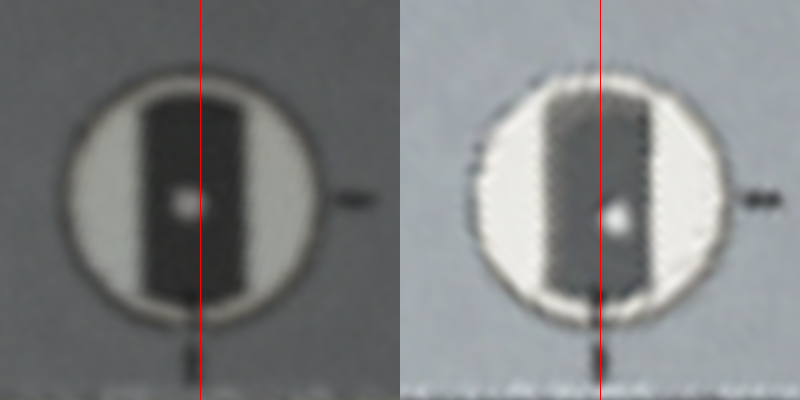

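View pics/top_e1.png

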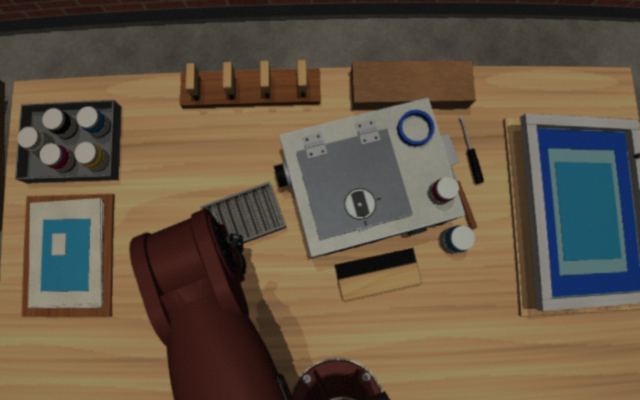

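```bash
python3 - <<'E'
from h import *
for n in("top","side"):
    f=pickle.load(open(f"{n}_e1.pkl","rb"));im=cv2.cvtColor(rect(f,0.005,.004,half=.045),cv2.COLOR_BGR2GRAY)
    N=im.shape[0]
    L=[];Rr=[]
    for v in range(N//2-100,N//2+100,4):
        r=cv2.GaussianBlur(im,(9,9),0)[v].astype(float); g=np.diff(r)
        a=N//2
        l=a-130+np.argmin(g[a-130:a-20]); q=a+20+np.argmax(g[a+20:a+130]); L.append((v,l));Rr.append((v,q))
    for E in(L,Rr):
        E=np.array(E,float)
        for _ in range(3):
            p=np.polyfit(E[:,0],E[:,1],1);e=E[:,1]-np.polyval(p,E[:,0]);E=E[abs(e)<max(4,1.5*e.std())]
        print(n,"edge off square deg",np.degrees(np.arctan(p[0])),"at",np.polyval(p,N/2)*.2-45,"mm",len(E))
E
sed -i 's/side_{sys.argv\[1\]}/{sys.argv[2]}_{sys.argv[1]}/' ang.py; python3 ang.py e1 top; python3 ang.py e1 side; python3 look.py e2 >/dev/null; python3 ang.py e2 top; python3 ang.py e2 side
```

```text
top edge off square deg 0.5141693223402206 at -19.59394587841715 mm 36
top edge off square deg 0.4038688829325042 at 13.169205159133483 mm 33
side edge off square deg 1.4248597193480625 at -17.048679917279415 mm 45
side edge off square deg -0.28927590766041134 at 15.093827361563527 mm 49
hatch angle 0.006386944046770165 z hinge 0.14645024896292536 z lock 0.14756797936969718 5286
hatch angle 0.006293759850894425 z hinge 0.14706720481114555 z lock 0.14816862732805788 3270
hatch angle 0.0054306817008881085 z hinge 0.14665330369006857 z lock 0.14760368233069418 5392
hatch angle 0.005782157706081478 z hinge 0.14712395943028106 z lock 0.14813584830581467 3267
```

```bash
python3 -c "
from rig import robot
print(robot.hand_in())"
```

```text
the job is handed in; nothing more can be done
None
```

The hatch is shut and locked, and I handed the job in at about 19.5 s. It took two tries at the lock: I pressed the hatch down with the fingertips in the slot and turned clockwise to the hard stop. Then I turned the tool back while still pressing, which dragged the lock back about 16°. The hatch stayed down, so I went back in, pressed it shut, turned to the stop again, and lifted straight out without turning back.

**Final state, arm clear:**
- **Lock:** the slot is square to the hinge within about 0.5° in the top view. The two slot edges in the side view read -0.3° and +1.4°.
- **Hatch:** it stays down by itself at about 0.006 rad in both cameras, about 1 mm at the lock. Pressed fully shut it read about 0, so there is a little play under the catch.
- **Forces:** the wrist force readings stayed under about 21 N. The turning moment reached 2.3 N m at the stop on the first turn and 1.2 N m on the second.
- **Loose things:** in the last top view they all lie where they were.

**Disagreement:** the real fingertips sat about 29 mm behind the reported TCP in both cameras. I allowed for this, and the contact height confirmed it.

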